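# Set the folding stake in its swivel socket

### The arm

A 7-joint arm with a two-finger parallel gripper is mounted at the origin on the work surface. World frame = base frame: x ahead of the robot, y to its left, z up, the work surface at z = 0. Lengths are in m, angles in rad, forces in N, time in s.
With the tool pointing down it reaches from about 0.4 to 0.85 m from the base axis. Payload 4.5 kg.
Tool frame: the origin (TCP) lies at the very end of the fingers, on their centre line; the grasp point (between the pads) lies 19 mm behind it; z points along the fingers, y is the line along which they close (so a half turn about z gives the same grasp; the last joint's range is limited). The gripper opens to 88 mm and grips with 3 to 60 N. Pads are 18 mm wide; open, the fingers measure 123 mm over their backs; the gripper's body (75 mm by 187 mm) begins 45 mm behind the grasp point.
Start: joints at [1.185, 0.689, -0.195, 1.565, 0.157, 0.902, -0.215], TCP at [0.255, -0.571, 0.239] pointing down, gripper open.
Joint ranges: [-3.01, 3.01], [-0.46, 2.08], [-1.47, 1.51], [0.13, 2.56], [-1, 4.14], [0.04, 2.09], [-2.66, 2.66]. Speed limits (rad/s): [2.57, 2.57, 3.14, 3.14, 3.14, 3.14, 3.14].

### API

Orientations are given as a unit quaternion [x, y, z, w].
In Python, from plant import r gives the robot as it stands. The module is installed in compiled form; this text tells all that it offers.
- The arm moves only by the tool step_arm, never from a script. Its argument "increments" is a list of rows, each a list of 2 entries, a list of its own where there are three numbers: the shift along the world's x, y, z in cm, then the turn, a rotation vector about the world's x, y, z in degrees. A call has exactly 10 rows; each row shifts and turns the commanded pose from where the row before left it; what a row does not reach is not made up. A row lasts 1/10 s, in which the tool goes at most 50 mm and 8.59 degrees, less where a joint would pass 70% of its speed; a pose out of reach is approached as far as the arm can. A call is refused whole if a number of a shift passes 5 or a number of a turn 8.59, either way. A call with a gripper value outside its range is refused whole. "fingers" is the opening, from 0 (shut) to 1 (fully open), set as the call begins (left out, the last holds). The fingers move at their own pace and stop on an object; "grip_force" is the grip in N (left out, the last holds). Time passes only in rows, so rows that do not move let the fingers close, or fill a call up. It gives the time, the measured TCP pose, the force, the opening and the grip force at its end, in the units of the state.
- r.get_state(): the state, without advancing time (a new reading comes with each control period).
- r.snapshot(name): name is "scene" or "top" or "wrist"; returns (picture, depth): 420x560x3 uint8, red, green, blue; 420x560 float32, m along the optical axis (not along the pixel's ray), 0 where there is no reading.
- r.calibration(name): a dict with "fov_y" (degrees; the focal length in pixels is half the picture's height over the tangent of half this angle, whatever the lens; pixels are square), "cx", "cy" (the principal point, pixels), "R" (3x3) and "t" (3): a world point X has camera coordinates R X + t. Camera axes: x right, y down, z forward; pixel columns grow to the right and rows downward; lengths in m; the calibration is good to about 2 mm. A picture is of the moment at which its call begins: read the wrist's pose just before it. calibration takes no time and is no camera call; for the wrist camera it gives the pose at the moment of the call.
- r.finish_job(): hands the job in; it is judged then, once.
The state is a dict: "clock": time; "q": joint angles; "qd": joint speeds; "joint_torque": joint torques, N m; "tool_pos": TCP position; "eef_rot": TCP orientation; "contact_force": force on the tool from outside, world axes, zero at the start; "moment": the same for the moment, N m; "opening": opening from 0.0 (shut) to 1.0 (fully open); "finger_force": force on a finger pad.
Only numpy, scipy, OpenCV 4.12 (cv2) and the standard library are available. Lean on these libraries where they do the work, as an engineer would, in place of code of your own. Each camera call takes 0.05 s, during which the arm holds its last target. There are 200 camera calls.

### The job

Take the folding stake (the one with the long straight blade) out of the wooden rack and gently feel its square shank into the square hole of the stake holder, turning it until it drops, without forcing it, then push it fully home so that its collar sits flush on the socket. Then turn the stake, which takes the stiff socket round with it, until the blade lies in line with the long side of the holder's base plate, and let go. Leave the other stakes and the things on the table where they are.

Things in the scene. Friction and masses are not known exactly. Their poses are not given: they have to be found in the camera images.
- blade_mid (a point): Folding stake, loose bare steel, 0.5 to 0.85 kg: the point half-way up its blade. Blade 64 mm long (x), 18 mm thick (y), 48 mm high; flat parallel sides from 24 mm below to 18 mm above this point, then a 10 mm thick ridge 6 mm high. z is up; it starts upright, hanging by its collar in any one of the rack's three round holes.
- blade_collar (a point): Folding stake: centre of the underside of its round collar (43 mm across, 8 mm thick), 32 mm below blade_mid; x along the blade, z up. Below it the square shank, 20 x 20 mm, sides parallel to x and y, 42 mm long.
- blade_stake: Folding stake again: its origin is at the centre of the underside of its collar, axes as above.
- socket (a point): Stake holder, fixed: centre of the mouth of its square hole, on the top face of the steel swivel, 62 mm above the table; x along the long side of the holder's base plate, z up. Hole 22 x 22 mm, 2 mm chamfer at the mouth, 46 mm deep. This frame does NOT turn with the hole: the hole's angle is not measured. It enters within about 5 degrees of true.
- holder: The holder: origin at the centre of its base plate's underside (190 mm along x, 110 along y, 14 high), round boss 92 mm across, 60 high. In it a steel swivel 66 mm across, with the hole, turns stiffly (0.2 N m), stays where left. At the start the hole's sides stand 17 to 73 degrees anticlockwise (from above) of the plate's sides. Feel with 4 to 10 N on the stake; over 60 N is forcing, as in a fast set-down.
- rack: Wooden rack, fixed, 100 (x) x 270 (y) x 60 mm high, origin at the centre of its underside; three round holes 36 mm wide on its y axis at -85, 0 and +85 mm. The stakes hang in them, collars on its top face.
- cone_mid (a point): Cone stake, loose steel, in the rack, round shank; point 35 mm above the rack's top; cone 58 mm high, 36 mm across at its foot. Leave alone.
- ball_mid (a point): Ball stake, loose steel, in the rack, round shank; point 35 mm above the rack's top, in its 42 mm ball. Leave alone.
- mallet: Hammer lying on the table, about 260 mm long. Leave alone.
- tape: Tape measure standing on the table, 70 x 34 x 62 mm. Leave alone.
- offcut: Square steel bar lying on the table, 120 x 25 x 25 mm. Leave alone.
- slug: Round steel slug standing on the table between rack and holder, 40 mm across, 35 mm high. Leave alone.

How it is judged:
On the way, in this order (a step that is already met when the one before it is completed fails the run):
1. the stake is lifted clear of the rack (z of blade_collar in the frame of rack above 0.105 m), for 0.1 s.
2. the square shank is fully home in the socket (horizontal distance between blade_collar and socket below 0.004 m and z of blade_collar in the frame of socket below 0.003 m and angle between blade_mid's own z axis and vertical below 0.06 rad), for 0.2 s.
At the end, for the whole second after the job is handed in: The stake's collar sits on the socket (underside less than 3 mm above the mouth, centre within 4 mm), upright within 3.4 degrees, the blade within 7 degrees of the long side of the holder's base plate either way round, released and at rest (all of step 2 and angle between the x axis of blade_mid and the x axis of socket, either way round below 0.12 rad and linear speed of blade_stake below 0.02 m/s and angular speed of blade_stake below 0.1 rad/s); the robot touches nothing.
It fails at once if the stake is pressed on the holder or socket with more than 60 N (contact force between blade_stake and holder above 60 N).
It fails at once if another stake, the hammer, tape, bar or slug is moved more than 25 mm (distance of any of cone_mid, ball_mid, mallet, tape, offcut, slug from where it was at the start of the episode above 0.025 m).
It also fails if it takes over 64 s, if anything falls off the work surface, if the arm or the gripper's body presses on something with over 40 N, if the wrist force passes 120 N, or if a joint passes its speed limit or range.

## Working session

There is one attempt and no reset: what is moved stays moved. The work goes in short steps, Python scripts to look and compute and a tool call to move; the robot and the scene stay as the last step left them, time stands still between calls to the robot, and variables do not carry over. Pictures are saved under pics/ and viewed, at most 10 in all, crops included, and the job is handed in when it is done.

Besides the shell and the picture viewer there is one more tool, called after "Request:" as a command line: name --argument value ..., lists and objects as JSON in quotes. step_arm: Moves the arm, as the interface text tells. Its arguments: {"type":"object","properties":{"increments":{"type":"array","items":{"type":"array"}},"fingers":{"type":"number"},"grip_force":{"type":"number"}},"required":["increments"]}

```bash
mkdir -p pics; cat > h.py <<'E'
import numpy as np, cv2
from plant import r
def snap(n,f=None):
    c=r.calibration(n); p,d=r.snapshot(n)
    if f: cv2.imwrite('pics/'+f,p[:,:,::-1])
    return p,d,c
def cloud(d,c):
    f=210/np.tan(np.radians(c['fov_y'])/2)
    v,u=np.mgrid[0:420,0:560]
    P=np.stack([(u-c['cx'])/f*d,(v-c['cy'])/f*d,d],-1)
    return (P-np.array(c['t']))@np.array(c['R'])
E
python3 - <<'E'
from h import *
np.set_printoptions(precision=4,suppress=True)
print(r.get_state())
for n in ('top','scene'):
    p,d,c=snap(n,n+'.png'); X=cloud(d,c); np.save(n+'.npy',X); print(n,c, (d>0).mean())
E
```

```text
{'clock': 0.0, 'q': array([ 1.1848,  0.69  , -0.1945,  1.5663,  0.1573,  0.9025, -0.2151]), 'qd': array([ 0.0007, -0.0003,  0.0004, -0.0004,  0.0003, -0.0012,  0.0007]), 'joint_torque': array([ -0.0003, -52.7562,  -1.2672, -15.3427,  -0.0527,   0.0067,
         0.0002]), 'tool_pos': array([ 0.2544, -0.5702,  0.2379]), 'eef_rot': array([ 0.978 ,  0.2084, -0.0002, -0.0009]), 'contact_force': array([0.1346, 0.6246, 0.3662]), 'moment': array([0.0161, 0.0094, 0.006 ]), 'finger_force': 0.0, 'opening': 1.0048358953765184}
top {'fov_y': 46.62628685737086, 'cx': 273.7529364513822, 'cy': 202.68148971552895, 'R': array([[ 0.0097, -0.9999, -0.0031],
       [-0.9905, -0.0092, -0.1374],
       [ 0.1373,  0.0044, -0.9905]]), 't': array([-0.0291,  0.6006,  1.18  ])} 0.9959991496598639
scene {'fov_y': 49.88114621144957, 'cx': 278.50195712910926, 'cy': 213.43445871788293, 'R': array([[ 0.178 ,  0.984 , -0.0119],
       [ 0.7774, -0.148 , -0.6113],
       [-0.6033,  0.0996, -0.7913]]), 't': array([-0.0716, -0.3992,  1.3197])} 0.9960034013605442
```

View pics/top.png

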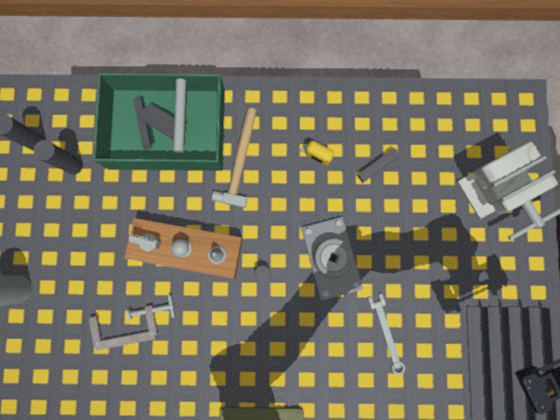

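View pics/scene.png

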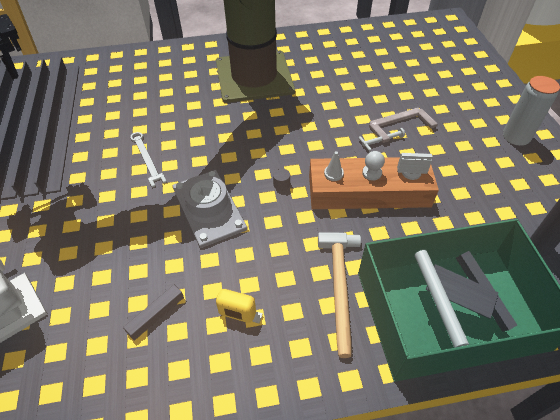

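The top view shows the folding stake at px (143,240) at the rack's left end, the ball at (180,246), the cone at (217,254), the holder at (332,257) and the slug at (262,268). The scene view agrees: blade at (415,163), holder hole at (205,193).

```bash
python3 - <<'E'
from h import *
np.set_printoptions(precision=4,suppress=True)
for n in ('top','scene'):
    X=np.load(n+'.npy')
    if n=='top': boxes={'rack':(115,205,255,290),'hold':(290,205,370,310)}
    else: boxes={'rack':(295,140,450,215),'hold':(165,160,255,250)}
    for k,(a,b,c,e) in boxes.items():
        Y=X[b:e,a:c].reshape(-1,3)
        for lo,hi in ((.05,.068),(.075,.09),(.09,.105),(.105,.14),(.01,.02)):
            Z=Y[(Y[:,2]>lo)&(Y[:,2]<hi)]
            if len(Z)>15:
                rc=cv2.minAreaRect((Z[:,:2]*1000).astype(np.float32)); print(n,k,lo,hi,len(Z),Z.mean(0),rc)
    # blade: components
    a,b,c,e=boxes['rack'];Y=X[b:e,a:c]
    m=((Y[...,2]>.075)&(Y[...,2]<.15)).astype(np.uint8)
    N,L=cv2.connectedComponents(m)
    for i in range(1,N):
        Z=Y[L==i]
        if len(Z)>20: print('comp',len(Z),Z.mean(0),Z[:,2].max(),cv2.minAreaRect((Z[:,:2]*1000).astype(np.float32)))
E
```

```text
top rack 0.05 0.068 3723 [0.4851 0.1937 0.0611] ((485.9657897949219, 198.42181396484375), (271.0513916015625, 100.0868148803711), 80.31541442871094)
top rack 0.075 0.09 65 [0.4731 0.1354 0.0823] ((484.2486572265625, 174.7666778564453), (155.1808624267578, 35.373600006103516), 78.02806091308594)
top rack 0.09 0.105 70 [0.4758 0.1535 0.0978] ((483.53485107421875, 191.90457153320312), (181.0265655517578, 40.45851516723633), 85.93254852294922)
top rack 0.105 0.14 506 [0.4887 0.2243 0.1151] ((487.6325378417969, 209.43678283691406), (211.44915771484375, 39.760887145996094), 73.75262451171875)
top rack 0.01 0.02 16 [0.4863 0.0743 0.0151] ((477.8211364746094, 95.99745178222656), (105.1202621459961, 248.9925994873047), 54.755027770996094)
top hold 0.05 0.068 1035 [ 0.4659 -0.1697  0.0612] ((465.48248291015625, -169.98475646972656), (89.58763885498047, 90.38410949707031), 0.6450745463371277)
top hold 0.01 0.02 1906 [ 0.4645 -0.1685  0.0148] ((451.16998291015625, -174.9260711669922), (223.39939880371094, 115.240478515625), 17.445777893066406)
comp 243 [0.4978 0.2786 0.1116] 0.12228963915978425 
[... 1216 characters left out ...]
96191406, -171.6557159423828), (91.53680419921875, 91.6158447265625), 27.17963981628418)
scene hold 0.01 0.02 1543 [ 0.5023 -0.169   0.0149] ((467.0615234375, -172.1907196044922), (194.28521728515625, 110.1101303100586), 15.656135559082031)
comp 320 [0.4926 0.1908 0.1094] 0.1245113241700884 ((488.4984436035156, 192.56033325195312), (40.15971755981445, 34.40004348754883), 57.07588577270508)
comp 230 [0.4769 0.1092 0.097 ] 0.12756643165313888 ((476.1483154296875, 110.12564086914062), (30.59574317932129, 19.665668487548828), 76.53742980957031)
comp 582 [0.5041 0.2775 0.1006] 0.11961426446998105 ((501.67303466796875, 279.5439147949219), (64.81120300292969, 20.399669647216797), 72.03997039794922)
```

Request:
step_arm --increments '[[[2.1,4,0.4],[0,0,4]],[[2.1,4,0.4],[0,0,4]],[[2.1,4,0.4],[0,0,4]],[[2.1,4,0.4],[0,0,4]],[[2.1,4,0.4],[0,0,4]],[[2.1,4,0.4],[0,0,4]],[[2.1,4,0.4],[0,0,4]],[[2.1,4,0.4],[0,0,4]],[[2.1,4,0.4],[0,0,4]],[[2.1,4,0.4],[0,0,4]]]'

```text
clock: 1.1
tool_pos: [0.4651, -0.1691, 0.2787]
eef_rot: [0.847, 0.531, -0.0, -0.0]
contact_force: [0.3, -0.3, -0.2]
opening: 1.001
finger_force: 0.0
```

```bash
python3 - <<'E'
from h import *
np.set_printoptions(precision=4,suppress=True)
s=r.get_state(); print(s['clock'],s['q'],s['tool_pos'],s['eef_rot'])
p,d,c=snap('wrist','w1.png'); X=cloud(d,c); np.save('w1.npy',X); print(c); R=np.array(c['R']); print(-R.T@c['t'])
for lo,hi in ((.055,.068),(.01,.02)):
    m=(X[...,2]>lo)&(X[...,2]<hi)&(d>0); m&=(np.hypot(X[...,0]-.467,X[...,1]+.171)<.13); Z=X[m]
    print(m.sum(), Z.mean(0), cv2.minAreaRect((Z[:,:2]*1000).astype(np.float32)))
E
```

```text
1.1 [ 0.5185  0.4834 -0.4004  1.8905  0.2513  0.8171 -0.4642] [ 0.4651 -0.1691  0.2787] [ 0.8471  0.5315 -0.0002 -0.0001]
{'fov_y': 64.40963195076161, 'cx': 279.9906537567315, 'cy': 205.40811838696078, 'R': array([[ 0.9003, -0.4352,  0.0002],
       [-0.4181, -0.8649,  0.2777],
       [-0.1207, -0.2501, -0.9607]]), 't': array([-0.4917, -0.0009,  0.4414])}
[ 0.4955 -0.1044  0.4244]
4733 [ 0.4662 -0.1702  0.0604] ((465.6407165527344, -171.47149658203125), (90.79515075683594, 90.86759185791016), 31.1822452545166)
7505 [ 0.4728 -0.164   0.0139] ((465.4836120605469, -171.69125366210938), (190.143310546875, 110.092041015625), 15.573415756225586)
```

View pics/w1.png

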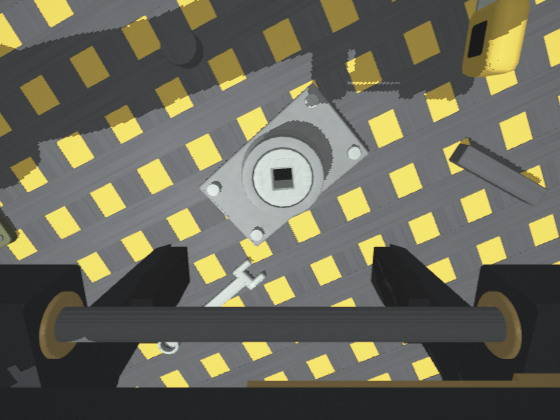

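The wrist view shows the holder with the square hole at px (283,178) and the plate's corners at (305,88), (368,152), (258,243) and (200,188). Next I measure the hole's angle by casting its outline onto z = 62 mm.

```bash
cat >> h.py <<'E'
def onplane(uv,c,z):
    f=210/np.tan(np.radians(c['fov_y'])/2); R=np.array(c['R']); o=-R.T@np.array(c['t'])
    D=np.c_[(uv[:,0]-c['cx'])/f,(uv[:,1]-c['cy'])/f,np.ones(len(uv))]@R
    return o+D*((z-o[2])/D[:,2])[:,None]
E
python3 - <<'E'
from h import *
np.set_printoptions(precision=4,suppress=True)
p,d,c=snap('wrist')
g=cv2.cvtColor(p,cv2.COLOR_RGB2GRAY)
crop=g[158:200,260:306]; 
X=cloud(d,c)
for name,m in (('gray',g<140),('gray2',g<110),('depth',(X[...,2]<.057)&(d>0))):
    m=m.astype(np.uint8); m2=np.zeros_like(m); m2[160:198,264:304]=m[160:198,264:304]
    cs,_=cv2.findContours(m2,cv2.RETR_EXTERNAL,cv2.CHAIN_APPROX_NONE); k=max(cs,key=cv2.contourArea).reshape(-1,2).astype(float)
    W=onplane(k,c,.062); print(name,len(k),cv2.minAreaRect((W[:,:2]*1000).astype(np.float32)))
big=cv2.resize(p[150:206,250:316],(660,560),interpolation=cv2.INTER_CUBIC); cv2.imwrite('pics/hole.png',big[:,:,::-1])
E
```

```text
gray 73 ((466.2331848144531, -171.01747131347656), (20.603534698486328, 22.493614196777344), 64.99417877197266)
gray2 69 ((466.23992919921875, -171.0205078125), (20.603321075439453, 20.22515296936035), 64.99417877197266)
depth 70 ((465.72845458984375, -170.78160095214844), (20.60267448425293, 21.333850860595703), 64.99417877197266)
```

View pics/hole.png

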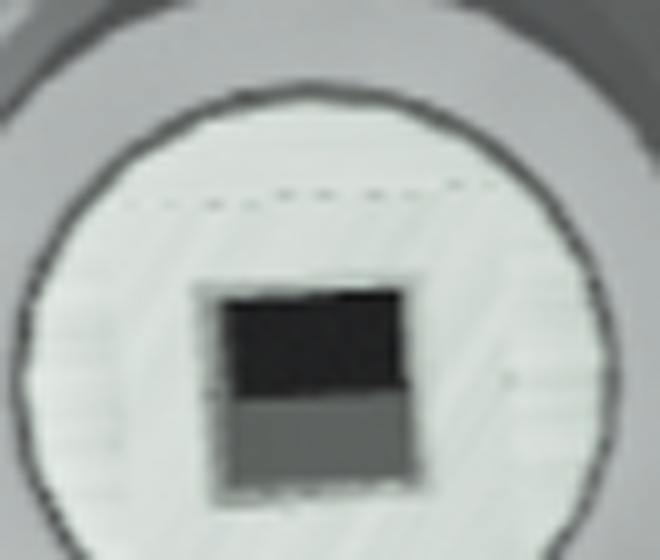

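Request:
step_arm --increments '[[[0.35,4.5,0],[0,0,1.2]],[[0.35,4.5,0],[0,0,1.2]],[[0.35,4.5,0],[0,0,1.2]],[[0.35,4.5,0],[0,0,1.2]],[[0.35,4.5,0],[0,0,1.2]],[[0.35,4.5,0],[0,0,1.2]],[[0.35,4.5,0],[0,0,1.2]],[[0.35,4.5,0],[0,0,1.2]],[[0.35,4.5,0],[0,0,0]],[[0.3,4.5,0],[0,0,0]]]'

```text
clock: 2.2
tool_pos: [0.4994, 0.2799, 0.2783]
eef_rot: [0.801, 0.599, -0.001, 0.0]
contact_force: [1.1, 1.0, -0.5]
opening: 1.001
finger_force: 0.0
```

The crop shows the hole as a square with outer corners near (200,288), (412,282), (425,485) and (215,502) in the zoomed picture. I cast those next and measure the blade from close by.

```bash
python3 - <<'E'
from h import *
np.set_printoptions(precision=4,suppress=True)
c0={'fov_y':64.40963195,'cx':279.99065,'cy':205.408,'R':[[0.9003,-0.4352,0.0002],[-0.4181,-0.8649,0.2777],[-0.1207,-0.2501,-0.9607]],'t':[-0.4917,-0.0009,0.4414]}
for K in ([[200,288],[412,282],[425,485],[215,502]],[[220,300],[402,290],[410,485],[232,490]]):
    W=onplane(np.array(K)/10-.45+[250,150],c0,.061)[:,:2]*1000
    e=np.roll(W,-1,0)-W; print(W.mean(0),np.hypot(*e.T),np.degrees(np.arctan2(e[:,1],e[:,0]))%90)
s=r.get_state(); print(s['q'],s['tool_pos'],s['eef_rot'])
p,d,c=snap('wrist','w2.png'); X=cloud(d,c)
m=(X[...,2]>.072)&(d>0)&(np.hypot(X[...,0]-.5,X[...,1]-.281)<.045)
for lo,hi in ((.072,.105),(.105,.112),(.113,.12)):
    Z=X[m&(X[...,2]>lo)&(X[...,2]<hi)]; print(lo,len(Z),Z.mean(0) if len(Z) else '', cv2.minAreaRect((Z[:,:2]*1000).astype(np.float32)) if len(Z) else '')
E
```

```text
[ 459.3175 -181.7478] [23.5037 23.3243 23.7711 24.6174] [65.8473 68.319  68.9885 67.6495]
[ 459.527  -182.0862] [20.2174 22.3887 20.078  21.8496] [67.3994 66.9776 65.8628 67.3516]
[-0.3413  0.5934 -0.4222  1.6707  0.2884  0.9407 -1.1578] [0.4994 0.2799 0.2783] [ 0.8009  0.5988 -0.0005  0.0004]
0.072 69 [0.5057 0.3123 0.0904] ((505.703857421875, 312.2733459472656), (0.6857898235321045, 17.267942428588867), 74.95640563964844)
0.105 538 [0.4983 0.283  0.1096] ((497.7880859375, 281.49273681640625), (63.935306549072266, 17.979028701782227), 75.84632110595703)
0.113 690 [0.498  0.2825 0.1156] ((497.76910400390625, 281.41436767578125), (63.53036117553711, 9.952791213989258), 75.77688598632812)
```

View pics/w2.png

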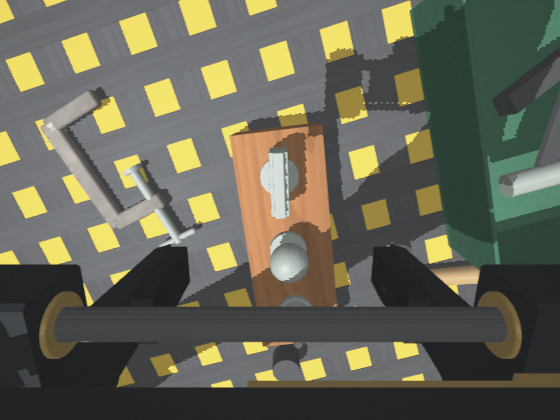

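The wrist view shows the blade at px (280,183) and the ball at (288,262). The blade is at (0.498, 0.281), yaw 75.8°, with its top at 0.116, which matches the given size. The hole is at 67° in world yaw and the plate at 15.6°.

Request:
step_arm --increments '[[[-0.16,0.15,-2.0],[0,0,2.2]],[[0,0,-2.5],[0,0,0]],[[0,0,-2.5],[0,0,0]],[[0,0,-2.5],[0,0,0]],[[0,0,-2.5],[0,0,0]],[[0,0,-2.5],[0,0,0]],[[0,0,-2.5],[0,0,0]],[[0,0,-2.0],[0,0,0]],[[0,0,-1.1],[0,0,0]],[[0,0,0],[0,0,0]]]'

```text
clock: 3.25
tool_pos: [0.497, 0.2795, 0.0763]
eef_rot: [0.789, 0.614, -0.002, 0.0]
contact_force: [-0.6, -0.7, -0.1]
opening: 1.001
finger_force: 0.0
```

Request:
step_arm --increments '[[[0,0,0],[0,0,0]],[[0,0,0],[0,0,0]],[[0,0,0],[0,0,0]],[[0,0,0],[0,0,0]],[[0,0,0],[0,0,0]],[[0,0,0],[0,0,0]],[[0,0,0],[0,0,0]],[[0,0,0],[0,0,0]],[[0,0,0],[0,0,0]],[[0,0,0],[0,0,0]]]' --fingers 0 --grip_force 60

```text
clock: 4.25
tool_pos: [0.4981, 0.2807, 0.0778]
eef_rot: [0.789, 0.615, 0.0, 0.0]
contact_force: [1.6, -1.1, -0.2]
opening: 0.199
finger_force: 60.0
```

Request:
step_arm --increments '[[[0,0,0.4],[0,0,0]],[[0,0,1.2],[0,0,0]],[[0,0,2],[0,0,0]],[[0,0,2.4],[0,0,0]],[[0,0,2.4],[0,0,0]],[[0,0,2.4],[0,0,0]],[[0,0,2],[0,0,0]],[[0,0,0.8],[0,0,0]],[[0,0,0],[0,0,0]],[[0,0,0],[0,0,0]]]'

```text
clock: 5.25
tool_pos: [0.4969, 0.28, 0.2128]
eef_rot: [0.789, 0.615, -0.001, 0.0]
contact_force: [-0.3, -0.4, -7.8]
opening: 0.198
finger_force: 60.0
```

Request:
step_arm --increments '[[[-0.3,-3,0],[0,0,-0.9]],[[-0.3,-4.6,0],[0,0,-0.9]],[[-0.3,-4.7,0],[0,0,-0.9]],[[-0.4,-4.7,0],[0,0,-0.9]],[[-0.4,-4.7,0],[0,0,-0.9]],[[-0.4,-4.7,0],[0,0,-0.9]],[[-0.3,-4.7,0],[0,0,-0.9]],[[-0.3,-4.7,0],[0,0,-0.9]],[[-0.3,-4.6,0],[0,0,-0.9]],[[-0.2,-3,0],[0,0,-0.6]]]'

```text
clock: 6.25
tool_pos: [0.4637, -0.1575, 0.2125]
eef_rot: [0.834, 0.551, -0.002, -0.0]
contact_force: [0.9, 0.0, -7.7]
opening: 0.199
finger_force: 60.0
```

Request:
step_arm --increments '[[[0,-1.8,0],[0,0,0]],[[0,0,0],[0,0,0]],[[0,0,0],[0,0,0]],[[0,0,0],[0,0,0]],[[0,0,0],[0,0,0]],[[0,0,0],[0,0,0]],[[0,0,0],[0,0,0]],[[0,0,0],[0,0,0]],[[0,0,0],[0,0,0]],[[0,0,0],[0,0,0]]]'

```text
clock: 7.25
tool_pos: [0.4657, -0.1713, 0.2138]
eef_rot: [0.833, 0.553, 0.0, 0.0]
contact_force: [-0.7, -0.5, -6.9]
opening: 0.198
finger_force: 60.0
```

```bash
python3 - <<'E'
from h import *
np.set_printoptions(precision=4,suppress=True)
s=r.get_state(); print(s['q'],s['tool_pos'],s['eef_rot'],s['contact_force'],s['moment'])
p,d,c=snap('wrist','w3.png'); X=cloud(d,c)
a=2*np.degrees(np.arctan2(s['eef_rot'][1],s['eef_rot'][0])); print('yaw',a)
m=(d>0)&(np.hypot(X[...,0]-.466,X[...,1]+.171)<.13)
for lo,hi in ((.055,.068),(.01,.02)):
    Z=X[m&(X[...,2]>lo)&(X[...,2]<hi)]; print(len(Z),cv2.minAreaRect((Z[:,:2]*1000).astype(np.float32)))
p,d,c=snap('scene','s3.png'); X=cloud(d,c)
m=(d>0)&(np.hypot(X[...,0]-s['tool_pos'][0],X[...,1]-s['tool_pos'][1])<.045)&(X[...,2]>.12)&(X[...,2]<.25)
v,u=np.nonzero(m);print(u.min(),u.max(),v.min(),v.max())
Z=X[m]; 
for z in np.arange(.13,.24,.01):
    Q=Z[abs(Z[:,2]-z)<.005]; 
    if len(Q)>5: print(round(z,3),len(Q),Q.mean(0),cv2.minAreaRect((Q[:,:2]*1000).astype(np.float32)))
u0,v0=int(u.mean()),int(v.mean())
cr=p[max(v0-70,0):v0+70,max(u0-90,0):u0+90]; cv2.imwrite('pics/s3c.png',cv2.resize(cr,None,fx=4,fy=4)[:,:,::-1])
E
```

```text
[ 0.533   0.5848 -0.4302  1.9676  0.3809  0.6681 -0.5358] [ 0.4657 -0.1713  0.2138] [0.8332 0.553  0.     0.0001] [-0.7113 -0.5108 -6.9106] [-0.0783 -0.0348 -0.0671]
yaw 67.15167437814671
5070 ((468.39508056640625, -165.87925720214844), (78.41402435302734, 91.12559509277344), 66.00454711914062)
9184 ((465.765380859375, -171.6172637939453), (189.63075256347656, 109.96887969970703), 15.551329612731934)
185 212 121 163
0.16 45 [ 0.4731 -0.1706  0.1607] ((472.6595764160156, -168.74398803710938), (13.931419372558594, 25.559507369995117), 20.475419998168945)
0.17 50 [ 0.4731 -0.1702  0.1702] ((473.06884765625, -168.6833953857422), (13.63589096069336, 25.39663314819336), 16.03305435180664)
0.18 43 [ 0.4736 -0.1709  0.1799] ((472.8163146972656, -169.6813507080078), (12.593436241149902, 25.736583709716797), 16.465946197509766)
0.19 6 [ 0.4767 -0.1698  0.1863] ((475.0109558105469, -173.0842742919922), (17.641883850097656, 2.6106631755828857), 68.49481201171875)
0.2 96 [ 0.482  -0.1716  0.2022] ((481.5830383300781, -166.21087646484375), (49.60639572143555, 14.154287338256836), 86.40614318847656)
0.21 84 [ 0.4806 -0.159   0.2093] ((480.6455078125, -163.6099853515625), (15.220781326293945, 51.82500457763672), 4.225398540496826)
0.22 74 [ 0.4815 -0.1563  0.2203] ((481.6858215332031, -157.1120147705078), (13.99342155456543, 41.77458572387695), 14.359007835388184)
0.23 84 [ 0.4826 -0.1568  0.2301] ((481.1157531738281, -156.8081817626953), (15.480799674987793, 39.760982513427734), 12.543758392333984)
```

View pics/w3.png

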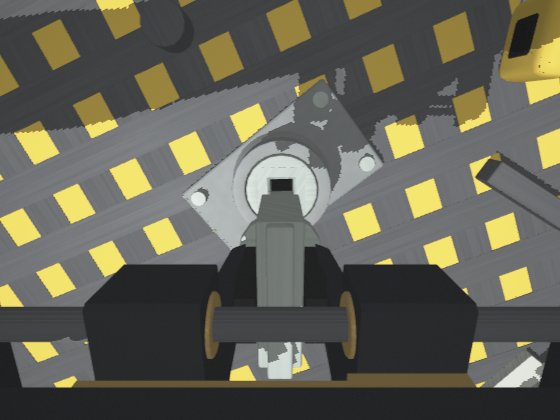

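View pics/s3c.png

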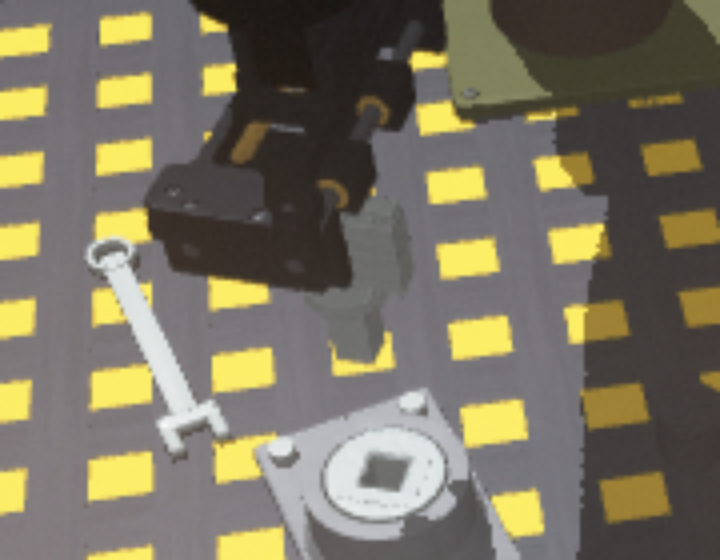

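The wrist view shows the stake over the hole, at px (281,187), with the blade at 67.2° and parallel to the hole. In the scene crop the shank hangs straight at (358,335) above the hole at (388,470). By depth it lies within 1 mm of the TCP axis.

Request:
step_arm --increments '[[[0,0,-1.5],[0,0,0]],[[0,0,-2],[0,0,0]],[[0,0,-2],[0,0,0]],[[0,0,-1.5],[0,0,0]],[[0,0,-1],[0,0,0]],[[0,0,-0.5],[0,0,0]],[[0,0,-0.2],[0,0,0]],[[0,0,0],[0,0,0]],[[0,0,0],[0,0,0]],[[0,0,0],[0,0,0]]]'

```text
clock: 8.35
tool_pos: [0.4661, -0.1714, 0.1273]
eef_rot: [0.833, 0.553, 0.0, 0.0]
contact_force: [-0.0, 0.0, -6.6]
opening: 0.197
finger_force: 60.0
```

Request:
step_arm --increments '[[[0,0,-0.1],[0,0,0]],[[0,0,-0.1],[0,0,0]],[[0,0,-0.1],[0,0,0]],[[0,0,-0.1],[0,0,0]],[[0,0,-0.1],[0,0,0]],[[0,0,0],[0,0,0]],[[0,0,0],[0,0,0]],[[0,0,0],[0,0,0]],[[0,0,0],[0,0,0]],[[0,0,0],[0,0,0]]]'

```text
clock: 9.35
tool_pos: [0.4656, -0.1712, 0.1217]
eef_rot: [0.833, 0.553, 0.0, 0.0]
contact_force: [0.3, -0.2, -7.2]
opening: 0.197
finger_force: 60.0
```

Request:
step_arm --increments '[[[0,0,-0.1],[0,0,0]],[[0,0,0],[0,0,0]],[[0,0,-0.1],[0,0,0]],[[0,0,0],[0,0,0]],[[0,0,-0.1],[0,0,0]],[[0,0,0],[0,0,0]],[[0,0,-0.1],[0,0,0]],[[0,0,0],[0,0,0]],[[0,0,0],[0,0,0]],[[0,0,0],[0,0,0]]]'

```text
clock: 10.35
tool_pos: [0.4658, -0.1714, 0.1177]
eef_rot: [0.833, 0.553, 0.0, 0.0]
contact_force: [2.4, -1.0, -6.8]
opening: 0.201
finger_force: 60.0
```

Request:
step_arm --increments '[[[0,0,-0.1],[0,0,0]],[[0,0,-0.1],[0,0,0]],[[0,0,-0.1],[0,0,0]],[[0,0,-0.1],[0,0,0]],[[0,0,-0.1],[0,0,0]],[[0,0,-0.1],[0,0,0]],[[0,0,0],[0,0,0]],[[0,0,0],[0,0,0]],[[0,0,0],[0,0,0]],[[0,0,0],[0,0,0]]]'

```text
clock: 11.35
tool_pos: [0.4658, -0.1713, 0.1116]
eef_rot: [0.833, 0.553, 0.0, 0.0]
contact_force: [2.4, -2.2, -8.9]
opening: 0.199
finger_force: 60.0
```

Request:
step_arm --increments '[[[0.03,-0.03,-0.2],[0,0,0]],[[0,0,-0.2],[0,0,0]],[[0,0,-0.2],[0,0,0]],[[0,0,-0.2],[0,0,0]],[[0,0,-0.2],[0,0,0]],[[0,0,-0.2],[0,0,0]],[[0,0,-0.2],[0,0,0]],[[0,0,0],[0,0,0]],[[0,0,0],[0,0,0]],[[0,0,0],[0,0,0]]]'

```text
clock: 12.35
tool_pos: [0.4659, -0.1715, 0.0976]
eef_rot: [0.833, 0.553, -0.0, -0.0]
contact_force: [1.6, -1.7, -8.1]
opening: 0.197
finger_force: 60.0
```

Request:
step_arm --increments '[[[0.02,-0.02,-0.2],[0,0,0]],[[0,0,-0.2],[0,0,0]],[[0,0,-0.2],[0,0,0]],[[0,0,-0.2],[0,0,0]],[[0,0,-0.2],[0,0,0]],[[0,0,-0.2],[0,0,0]],[[0,0,-0.2],[0,0,0]],[[0,0,-0.1],[0,0,0]],[[0,0,0],[0,0,0]],[[0,0,0],[0,0,0]]]'

```text
clock: 13.35
tool_pos: [0.466, -0.1717, 0.0827]
eef_rot: [0.833, 0.553, -0.0, -0.0]
contact_force: [-0.2, 0.0, -7.1]
opening: 0.196
finger_force: 60.0
```

Request:
step_arm --increments '[[[0,0,-0.1],[0,0,0]],[[0,0,0],[0,0,0]],[[0,0,-0.05],[0,0,0]],[[0,0,0],[0,0,0]],[[0,0,-0.05],[0,0,0]],[[0,0,0],[0,0,0]],[[0,0,-0.05],[0,0,0]],[[0,0,0],[0,0,0]],[[0,0,0],[0,0,0]],[[0,0,0],[0,0,0]]]'

```text
clock: 14.35
tool_pos: [0.4662, -0.1717, 0.0802]
eef_rot: [0.833, 0.553, 0.0, 0.0]
contact_force: [0.2, -0.4, -7.7]
opening: 0.197
finger_force: 60.0
```

Request:
step_arm --increments '[[[0,0,-0.05],[0,0,0]],[[0,0,0],[0,0,0]],[[0,0,-0.05],[0,0,0]],[[0,0,0],[0,0,0]],[[0,0,0],[0,0,0]],[[0,0,0],[0,0,0]],[[0,0,0],[0,0,0]],[[0,0,0],[0,0,0]],[[0,0,0],[0,0,0]],[[0,0,0],[0,0,0]]]'

```text
clock: 15.35
tool_pos: [0.4662, -0.1718, 0.0797]
eef_rot: [0.833, 0.553, 0.0, 0.0]
contact_force: [-1.8, 0.4, 6.1]
opening: 0.199
finger_force: 60.0
```

Request:
step_arm --increments '[[[0,0,0],[0,0,-1]],[[0,0,0],[0,0,-2]],[[0,0,0],[0,0,-3]],[[0,0,0],[0,0,-3]],[[0,0,0],[0,0,-3]],[[0,0,0],[0,0,-3]],[[0,0,0],[0,0,-3]],[[0,0,0],[0,0,-3]],[[0,0,0],[0,0,-3]],[[0,0,0],[0,0,-2]]]'

```text
clock: 16.35
tool_pos: [0.4662, -0.1725, 0.0797]
eef_rot: [0.936, 0.351, -0.0, 0.001]
contact_force: [-2.0, -1.3, 6.0]
opening: 0.195
finger_force: 60.0
```

```bash
python3 - <<'E'
from h import *
np.set_printoptions(precision=4,suppress=True)
s=r.get_state();e=s['eef_rot']; print(s['q'],s['tool_pos'],2*np.degrees(np.arctan2(e[1],e[0])),s['contact_force'],s['moment'],s['opening'])
E
```

```text
[ 0.3458  0.8015 -0.1388  2.0719  0.3594  0.2898 -0.9506] [ 0.4662 -0.1725  0.0797] 41.069688346410686 [-1.9595 -1.257   5.9612] [-0.2783  0.4641  0.183 ] 0.19517610670623778
```

Request:
step_arm --increments '[[[0,0,0],[0,0,-3]],[[0,0,0],[0,0,-3]],[[0,0,0],[0,0,-3]],[[0,0,0],[0,0,-3]],[[0,0,0],[0,0,-3]],[[0,0,0],[0,0,-3]],[[0,0,0],[0,0,-3]],[[0,0,0],[0,0,-3]],[[0,0,0],[0,0,-1.5]],[[0,0,0],[0,0,0]]]'

```text
clock: 17.35
tool_pos: [0.4661, -0.1723, 0.0797]
eef_rot: [0.991, 0.136, 0.0, 0.001]
contact_force: [-1.8, -0.3, 4.7]
opening: 0.197
finger_force: 60.0
```

```bash
python3 - <<'E'
from h import *
np.set_printoptions(precision=4,suppress=True)
s=r.get_state();e=s['eef_rot']; print(s['q'],s['tool_pos'],2*np.degrees(np.arctan2(e[1],e[0])),s['contact_force'],s['moment'],s['opening'])
for n in ('top','scene'):
    p,d,c=snap(n); X=cloud(d,c)
    Z=X[(d>0)&(X[...,2]>.066)&(X[...,2]<.12)&(np.hypot(X[...,0]-.466,X[...,1]+.1716)<.04)]
    print(n,len(Z),Z.mean(0) if len(Z) else '',cv2.minAreaRect((Z[:,:2]*1000).astype(np.float32)) if len(Z)>5 else '')
E
```

```text
[ 0.2963  0.8007 -0.0584  2.0746  0.1613  0.2699 -1.1978] [ 0.4661 -0.1723  0.0797] 15.634690463817245 [-1.7981 -0.3424  4.7421] [-0.1713  0.5053  0.1327] 0.1970793045483794
top 0  
scene 524 [ 0.4802 -0.1701  0.1002] ((468.9524841308594, -170.802734375), (47.78999328613281, 61.6728515625), 69.73458099365234)
```

Request:
step_arm --increments '[[[0,0,0],[0,0,0]],[[0,0,0],[0,0,0]],[[0,0,0],[0,0,0]],[[0,0,0],[0,0,0]],[[0,0,0],[0,0,0]],[[0,0,0],[0,0,0]],[[0,0,0],[0,0,0]],[[0,0,0],[0,0,0]],[[0,0,0],[0,0,0]],[[0,0,0],[0,0,0]]]' --fingers 1

```text
clock: 18.45
tool_pos: [0.4662, -0.1718, 0.0793]
eef_rot: [0.991, 0.136, 0.0, 0.0]
contact_force: [0.5, -0.4, -0.9]
opening: 0.999
finger_force: 0.0
```

Request:
step_arm --increments '[[[0,0,0.5],[0,0,0]],[[0,0,1.5],[0,0,0]],[[0,0,2.5],[0,0,0]],[[0,0,2.5],[0,0,0]],[[0,0,2.5],[0,0,0]],[[0,0,2.5],[0,0,0]],[[0,0,2.5],[0,0,0]],[[0,0,2],[0,0,0]],[[0,0,1],[0,0,0]],[[0,0,0],[0,0,0]]]'

```text
clock: 19.45
tool_pos: [0.4668, -0.172, 0.2554]
eef_rot: [0.991, 0.136, 0.001, 0.001]
contact_force: [0.1, -0.3, 0.5]
opening: 1.001
finger_force: 0.0
```

```bash
python3 - <<'E'
from h import *
np.set_printoptions(precision=4,suppress=True)
s=r.get_state(); print(s['clock'],s['tool_pos'],s['contact_force'])
for n in ('wrist','scene'):
    p,d,c=snap(n,n+'9.png'); X=cloud(d,c); near=(d>0)&(np.hypot(X[...,0]-.466,X[...,1]+.1716)<.04)
    for lo,hi in ((.066,.074),(.104,.125),(.114,.13)):
        Z=X[near&(X[...,2]>lo)&(X[...,2]<hi)]
        if len(Z)>5: print(n,lo,len(Z),np.median(Z,0),cv2.minAreaRect((Z[:,:2]*1000).astype(np.float32)))
E
```

```text
19.45 [ 0.4668 -0.172   0.2554] [ 0.0958 -0.2528  0.5403]
wrist 0.066 551 [ 0.4663 -0.1646  0.0697] ((472.796630859375, -168.99200439453125), (49.19306182861328, 41.9554557800293), 19.39557647705078)
wrist 0.104 1432 [ 0.4681 -0.1709  0.1169] ((466.06182861328125, -171.15261840820312), (63.82272720336914, 17.645692825317383), 16.02483367919922)
wrist 0.114 843 [ 0.4674 -0.1711  0.1176] ((466.43597412109375, -172.32533264160156), (63.678802490234375, 11.604992866516113), 15.34505844116211)
scene 0.066 98 [ 0.4723 -0.1825  0.0704] ((475.3765869140625, -172.8112030029297), (41.33570861816406, 43.878726959228516), 83.37962341308594)
scene 0.104 246 [ 0.4728 -0.172   0.1151] ((467.03057861328125, -172.31527709960938), (67.20285034179688, 18.604372024536133), 15.613661766052246)
scene 0.114 133 [ 0.4692 -0.1718  0.1184] ((466.79473876953125, -172.9575653076172), (66.28355407714844, 15.082612991333008), 12.984648704528809)
```

View pics/wrist9.png

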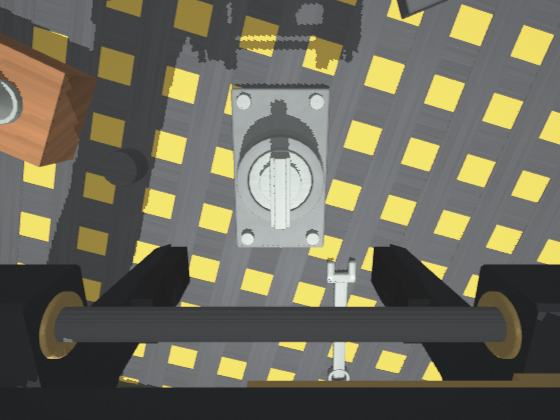

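The wrist view shows the blade at px (281,188) lying along the plate's long side. Its top is at 0.118 m and its collar top at 0.070 m, so the stake is fully home, and the gripper is clear of it.

```bash
python3 -c "
from plant import r
print(r.finish_job())"
```

```text
the job is handed in; nothing more can be done
None
```

The folding stake is fully home in the stake holder with its blade within about 1° of the plate's long side, released with the gripper clear, and the job was handed in at about 19.6 s; no verdict was returned.

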